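# Prop the instrument locker's lid and bring out the chart magnifier

### The job

Raise the lid of the wooden instrument locker until the brass stay drops onto its pin, and let the lid down gently so that it stands propped on the stay by itself; never let the lid fall. Then take the stand magnifier out of the locker and set it down gently, upright, on the chart, centred over the ringed fix. Leave the lid propped and everything else where it lies.

Things in the scene. Friction and masses are not known exactly. Their poses are not given: they have to be found in the camera images.
- locker: Dark wooden instrument locker bolted to the table. 250 mm deep (its x), 440 wide (its y), 95 high without the lid; walls 10 mm thick; inner floor 12 mm above the table. Origin: centre of its underside, on the table. Its x axis points from the front (robot side) to the hinged back, y to its left, z up.
- lid (a joint): Lid angle, rad: 0 shut, grows as it opens, hinge stop at 1.38. Wood, 256 mm front to back, 446 wide, 12 thick, 0.7 kg; falls shut from any angle unless the stay carries it; the hinge turns easily. Opened past 1.32, the stay drops onto its pin by its own weight (no need to force the stop); lowered again, the lid comes to rest propped at about 1.29. The stay does not let go by itself.
- lid_hinge (a point): On the hinge line, mid-width, at the locker's back top edge, 96 mm above the table, 125 mm behind the locker's centre. The lid turns about the y axis here. Axes move with the lid: x along the lid from front to hinge, y to the locker's left, z out of its upper face. With the lid propped, its front edge is 345 mm above the table and 70 mm in front of this line.
- lid_handle (a point): Centre of the brass D-handle on the lid near its front edge: round bar 10 mm thick, 110 long, parallel to the hinge, 225 mm in front of it and 52 above it when shut (147 above the table), 35 mm free gap to the lid; the lid's front edge is 31 mm further forward. The bar can turn in the fingers, so a hand may keep pointing down; propped, it lies behind the lid, 325 mm above the table.
- stay_notch (a point): Seat in the stay, a flat slotted brass bar (3 mm thick, 22 deep, 170 long) hung from a pivot under the lid beside the locker's right-hand (-y) end wall. Its slot rides on the pin as the lid rises; near the bar's end the slot has a notch, 6 mm deep and 14 long, into which the pin falls. This point is where the pin's axis lies when the lid's weight rests on the stay.
- stay_pin (a point): Middle of the steel pin, 6 mm diameter, fixed to the inside of the right-hand (-y) end wall 34 mm below the rim and 130 mm in front of the hinge; it carries the stay. With the lid propped, the notch point lies on this point within 2 mm.
- magnifier_center (a point): Centre of the stand magnifier: upright cylinder 46 mm in diameter, 56 tall, 0.13 kg, clear with a black rim and glass lens on top. Loose on the locker floor, 28 mm below this point, about 160 mm in front of the hinge, in one of three places: about 100 mm right, 15 left or 130 left of the locker's middle. The propped lid overhangs only the back 70 mm. z is its axis.
- fix (a point): Centre of the plotted fix on the chart, on the paper's face, 3 mm above the table: a magenta ring of 18 mm diameter where three dark lines, 90 mm long, cross. z is up.
- chart: The chart, taped flat: 300 mm (its x) by 360 (its y), 3 thick, pale blue with sandy land and a grid. Origin: centre of its underside. The fix is 20 mm to -x and 20 mm to +y of its centre, in its own axes. Locker and chart lie side by side; either may be on the left.
- compass_center (a point): Centre (half-way up) of the hand compass, an orange disc 58 mm in diameter and 30 mm high with a white face, standing in another of the three places in the locker. Leave it alone.
- lead_tin_center (a point): Centre (half-way up) of the blue tin of pencil leads, 50 x 44 x 26 mm high, standing in the third place in the locker. Leave it alone.
- chart_weight: Brass chart weight with a knob, 52 mm in diameter, 38 mm high, on the chart near its far left corner. Origin: centre of its underside. Leave it alone.
- eraser: Orange-red eraser 58 x 22 x 13 mm with a yellow band, on the near right part of the chart. Origin: centre of its underside. Leave it alone.

How it is judged:
By the outcome, as a careful person would: the job done as asked, in the order asked, and still so for the second after the job is handed in, with the robot touching nothing.
It also fails if it takes over 72 s, if anything falls off the work surface, if the arm or the gripper's body presses on something with over 40 N, if the wrist force passes 120 N, or if a joint passes its speed limit or range.

### The arm

A 6-joint arm with a two-finger parallel gripper is mounted at the origin on the work surface. World frame = base frame: x ahead of the robot, y to its left, z up, the work surface at z = 0. Lengths are in m, angles in rad, forces in N, time in s.
With the tool pointing down it reaches from about 0.425 to 0.925 m from the base axis. Payload 12.5 kg.
Tool frame: the origin (TCP) lies at the very end of the fingers, on their centre line; the grasp point (between the pads) lies 19 mm behind it; y points along the fingers, x is the direction in which the jaws open and shut, and the axes are right-handed (so a half turn about y gives the same grasp; the last joint's range is limited). The gripper opens to 85 mm and grips with 20 to 120 N. Pads are 22 mm wide; open, the fingers measure 114 mm over their backs; the gripper's body (76 mm by 85 mm) begins 54 mm behind the grasp point. The pads swing forward as they close: fully open they stand 13 mm farther back than shut.
Start: joints at [1.168, 0.491, 1.559, -0, 1.092, -0.106], TCP at [0.183, 0.598, 0.231] pointing down, gripper open.
Joint ranges: [-3.1, 3.1], [-0.84, 2.19], [0.05, 2.79], [-1.13, 4.28], [0.06, 2.93], [-2.69, 2.69]. Speed limits (rad/s): [2.22, 2.22, 2.79, 3.14, 3.14, 3.14].

### API

Orientations are given as a rotation vector (axis times angle).
In Python, from plant import monitor, viewer, workorder gives the robot as it stands.
- The arm moves only by the shell command python3 -m jog 'ROWS' [FORCE]. ROWS is JSON, one flat list of numbers, 7 for each row, row after row: the turn, a rotation vector about the tool's x, y, z in degrees, then the shift along the tool's x, y, z in mm, then the closure, from 0 (fully open) to 1 (shut). In form: [rx, ry, rz, dx, dy, dz, jaw, rx, ry, rz, dx, dy, dz, jaw, ...]. A call has 1 to 20 rows; each row is the pose to reach, as a shift and turn from the pose measured when the call began, along the tool's axes at that moment; what a row does not reach only later rows make up. A row lasts 1/12 s, in which the tool goes at most 41.7 mm and 7.16 degrees, less where a joint would pass 70% of its speed; a pose out of reach is approached as far as the arm can. A call with a gripper value outside its range is refused whole. The fingers move at their own pace and stop on an object; FORCE is the grip in N (left out, the last holds). Time passes only in rows, so rows that repeat a pose let the fingers close. It gives the time, the measured TCP pose, the force and the opening at its end, in the units of the state.
- monitor.state(): the state, without advancing time (a new reading comes with each control period).
- viewer.camera(name): name is "side" or "top"; returns a dict with "img" (384x512x3 uint8, red, green, blue), "intrinsics" (3x3 intrinsics, pixels), "k1" (the pictures are not rectified: a ray, as slopes to the right and down, at radius r is drawn at 1 + k1 r^2 times it, then the intrinsics apply), "cam_to_world" (4x4, takes a point from camera to world coordinates). Camera axes: x right, y up, looking along -z (the intrinsics and any distortion apply to the point x, -y, -z); pixel columns grow to the right and rows downward; lengths in m; the calibration is good to about 2 mm. A picture is of the moment at which its call begins. There is no depth.
- workorder.sign_off(): hands the job in, once; it reports no verdict.
The state is a dict: "clock": time; "joint_pos": joint angles; "qd": joint speeds; "joint_torque": joint torques, N m; "ee_pos": TCP position; "tcp_rot": TCP orientation; "ft_force": force on the tool from outside, world axes, zero at the start; "moment": the same for the moment, N m; "grip_width": finger opening in m.
Only numpy, scipy, OpenCV 4.12 (cv2) and the standard library are available. Lean on these libraries where they do the work, as an engineer would, in place of code of your own. Each camera call takes 0.05 s, during which the arm holds its last target. There are 200 camera calls.

## Working session

There is one attempt and no reset: what is moved stays moved. The work goes in short steps, Python scripts to look and compute and a shell command to move; the robot and the scene stay as the last step left them, time stands still between calls to the robot, and variables do not carry over. Pictures are saved under pics/ and viewed, about 8 in all and at most 12, crops included, and the job is handed in when it is done.

```bash
ls; mkdir -p pics; cat > h.py <<'E'
import numpy as np, cv2
from scipy.spatial.transform import Rotation as R
from plant import monitor, viewer, workorder
def ray(c,u,v):
    K=np.array(c["intrinsics"]);T=np.array(c["cam_to_world"])
    x=(u-K[0,2])/K[0,0];y=(v-K[1,2])/K[1,1];rd=np.hypot(x,y);r=rd
    for _ in range(30): r=rd/(1+c["k1"]*r*r)
    s=r/rd if rd>0 else 1
    d=T[:3,:3]@np.array([x*s,-y*s,-1.]);return T[:3,3],d/np.linalg.norm(d)
def onz(c,u,v,z):
    o,d=ray(c,u,v);return o+d*(z-o[2])/d[2]
def proj(c,p):
    K=np.array(c["intrinsics"]);T=np.array(c["cam_to_world"])
    q=T[:3,:3].T@(np.asarray(p)-T[:3,3]);x=q[0]/-q[2];y=-q[1]/-q[2];f=1+c["k1"]*(x*x+y*y)
    return K[0,0]*x*f+K[0,2],K[1,1]*y*f+K[1,2]
def snap(name,fn):
    c=viewer.camera(name);cv2.imwrite("pics/"+fn,c["img"][:,:,::-1]);np.save("pics/"+fn+".npy",c,allow_pickle=True);return c
def load(fn): return np.load("pics/"+fn+".npy",allow_pickle=True).item()
E
python3 - <<'E'
from h import *
for n in("top","side"):
    c=snap(n,n+"0.png");print(n,np.round(c["cam_to_world"],3).tolist(),c["k1"],np.round(c["intrinsics"],1).tolist())
s=monitor.state();print(s); print(R.from_rotvec(s["tcp_rot"]).as_matrix().round(3))
a=[cv2.imread(f"pics/{n}0.png") for n in("top","side")]
E
```

```text
pics
top [[-0.002, 0.978, -0.209, 0.282], [-1.0, -0.002, 0.001, -0.038], [0.0, 0.209, 0.978, 1.276], [0.0, 0.0, 0.0, 1.0]] 0.02132999272262115 [[379.5, 0.0, 244.9], [0.0, 379.5, 191.5], [0.0, 0.0, 1.0]]
side [[0.812, 0.338, -0.475, 0.045], [-0.583, 0.486, -0.651, -0.7], [0.011, 0.806, 0.592, 0.724], [0.0, 0.0, 0.0, 1.0]] -0.02311118996576516 [[378.1, 0.0, 255.8], [0.0, 378.1, 191.1], [0.0, 0.0, 1.0]]
{'clock': 0.1, 'joint_pos': array([ 1.16842137e+00,  4.91479476e-01,  1.55938930e+00, -1.44525801e-05,
        1.09169217e+00, -1.05575303e-01]), 'qd': array([ 0.00123979, -0.00122708, -0.00252503, -0.0001942 , -0.00064207,
        0.00036991]), 'joint_torque': array([ 3.31044772e-03, -6.19445729e+01, -2.62023264e+01, -6.80616472e-05,
        2.92366589e-03, -6.12497888e-05]), 'ee_pos': array([0.18267711, 0.59750061, 0.23079821]), 'tcp_rot': array([-1.33562355, -0.98722337,  0.98859906]), 'ft_force': array([-0.75337294, -1.29423664, -0.36206399]), 'moment': array([-2.74150704e-02,  5.41177722e-05, -6.22288271e-03]), 'grip_width': 0.08558770527610961}
[[ 0.292 -0.    -0.956]
 [ 0.956 -0.001  0.292]
 [-0.001 -1.     0.   ]]
```

View pics/top0.png

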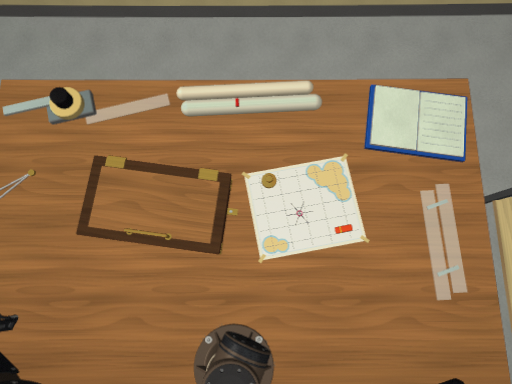

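View pics/side0.png

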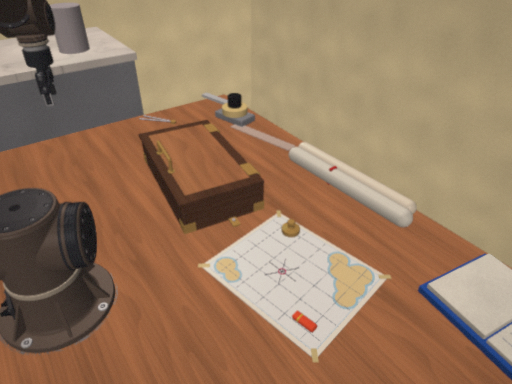

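The top view shows the locker on the left (corners about (97,157), (231,172), (219,252), (79,235)), with the handle at (148,234). The chart is on the right, with the fix at about (300,213). In the side view the handle is at about (164,153) and the fix at about (282,271).

```bash
python3 - <<'E'
from h import *
t=load("top0.png");s=load("side0.png")
# lid quad from top: dark frame
img=t["img"];g=cv2.cvtColor(img,cv2.COLOR_RGB2HSV)
roi=np.zeros(g.shape[:2],np.uint8);roi[145:262,68:240]=1
m=((g[...,2]<75)&(roi>0)).astype(np.uint8)
cs=max(cv2.findContours(m,0,2)[0],key=cv2.contourArea)
hull=cv2.convexHull(cs)
W=np.array([onz(t,*p[0],0.108)[:2] for p in hull],np.float32)
r=cv2.minAreaRect(W);print("lid rect",r)
for p in cv2.boxPoints(r):print(p)
# handle
def hand(c,x0,x1,y0,y1,name,sat=120):
    h=cv2.cvtColor(c["img"],cv2.COLOR_RGB2HSV)[y0:y1,x0:x1].astype(int)
    m=(h[...,0]>16)&(h[...,0]<32)&(h[...,1]>110)&(h[...,2]>110)
    v,u=np.nonzero(m);q=np.c_[u+x0,v+y0].astype(np.float32)
    print(name,len(q),q.mean(0),cv2.minAreaRect(q));return q
q=hand(t,115,185,222,245,"htop")
hs=hand(s,148,180,130,180,"hside")
print("handle top ext z.147", onz(t,*q[q[:,0].argmin()],.147),onz(t,*q[q[:,0].argmax()],.147),onz(t,*q.mean(0),.147))
print("handle side",onz(s,*hs.mean(0),.147))
# fix
for n,c,b in(("t",t,(285,315,198,228)),("s",s,(265,300,255,287))):
    h=c["img"][b[2]:b[3],b[0]:b[1]].astype(int)
    m=(h[...,0]-h[...,1]>50)&(h[...,2]-h[...,1]>15)
    v,u=np.nonzero(m);print("fix",n,len(u),u.mean()+b[0],v.mean()+b[2],onz(c,u.mean()+b[0],v.mean()+b[2],.003))
a=cv2.resize(t["img"][140:270,70:250],None,fx=4,fy=4)[...,::-1]
b=cv2.resize(s["img"][110:240,130:280],None,fx=4,fy=4)[...,::-1]
cv2.imwrite("pics/crop.png",a)
E
```

```text
lid rect ((0.4665626883506775, 0.0420314259827137), (0.048174869269132614, 0.2520962357521057), 80.45699310302734)
[0.3382655  0.03917458]
[ 0.58687305 -0.00261992]
[0.59485984 0.04488827]
[0.34625232 0.08668277]
htop 187 [147.10161 232.83423] ((147.45233154296875, 233.36215209960938), (47.64198684692383, 6.340088844299316), 7.4958577156066895)
hside 122 [164.34427 155.37704] ((164.0861053466797, 156.73963928222656), (34.34375762939453, 8.517617225646973), 59.931419372558594)
handle top ext z.147 [0.41008526 0.32148321 0.147     ] [0.39180567 0.18130834 0.147     ] [0.39845436 0.25239687 0.147     ]
handle side [0.38997644 0.23169932 0.147     ]
fix t 5 300.0 213.0 [ 0.47923964 -0.22495364  0.003     ]
fix s 0 nan nan [nan nan nan]<stdin>:26: RuntimeWarning: Mean of empty slice.
  ret = ret.dtype.type(ret / rcount)
```

View pics/crop.png

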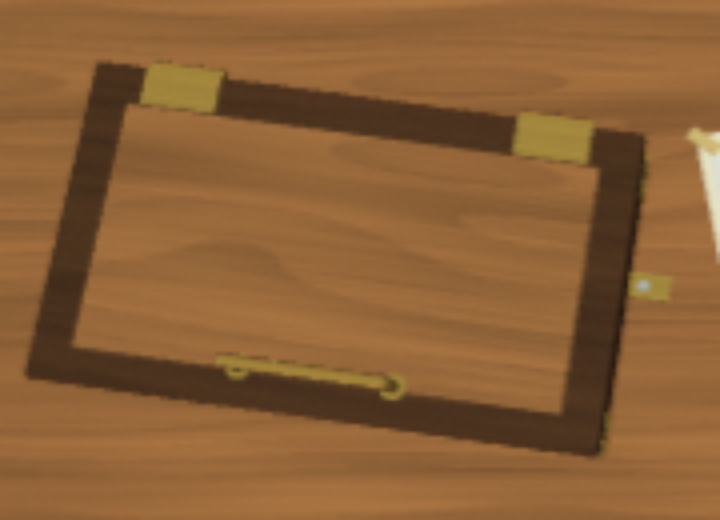

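The crop shows the lid corners at about (97,62), (643,133), (598,456) and (26,376). The handle bar runs from about (216,360) to (400,383).

```bash
python3 - <<'E'
from h import *
t=load("top0.png");s=load("side0.png")
f=lambda u,v:((u+.5)/4-.5+70,(v+.5)/4-.5+140)
C=np.array([onz(t,*f(*p),.108) for p in((97,62),(643,133),(598,456),(26,376))])
print(C.round(4),[np.linalg.norm(C[i]-C[i-1]).round(4) for i in range(4)])
yl=(C[0]+C[3]-C[1]-C[2]);a=np.arctan2(-yl[0],yl[1]);xl=C[0]+C[1]-C[2]-C[3];b=np.arctan2(xl[1],xl[0])
print("yaw",np.degrees([a,b]))
ce=C.mean(0);yaw=(2*a+b)/3
X=np.array([np.cos(yaw),np.sin(yaw),0]);Y=np.array([-X[1],X[0],0])
back=(C[0]+C[1])/2;front=(C[2]+C[3])/2
print("centre",ce, "handle pred", ce+X*(128-31-0)*-.001)
hp=ce-X*.097;hp[2]=.147
print("proj handle ends side",[proj(s,hp+k*Y*.055) for k in(-1,0,1)],"top",[proj(t,hp+k*Y*.055) for k in(-1,0,1)])
print("bar meas",[onz(t,*f(*p),.147) for p in((216,360),(395,383))])
# side: fix candidates by contour of dark lines / magenta
for n,c,b in(("t",t,(285,315,198,228)),("s",s,(265,300,255,287))):
    h=c["img"][b[2]:b[3],b[0]:b[1]].astype(int)
    w=np.clip(h[...,0]-h[...,1],0,None)*(((h[...,0]+h[...,2])/2-h[...,1])>15)
    v,u=np.nonzero(w>20);ww=w[v,u];print(len(u),(u@ww)/ww.sum()+b[0],(v@ww)/ww.sum()+b[2],onz(c,(u@ww)/ww.sum()+b[0],(v@ww)/ww.sum()+b[2],.003))
# chart corners
for n,c,b in(("t",t,(240,372,150,265)),("s",s,(200,390,205,360))):
    h=cv2.cvtColor(c["img"],cv2.COLOR_RGB2HSV);m=np.zeros(h.shape[:2],np.uint8);m[b[2]:b[3],b[0]:b[1]]=((h[...,1]<60)&(h[...,2]>150))[b[2]:b[3],b[0]:b[1]]
    cc=max(cv2.findContours(m,0,2)[0],key=cv2.contourArea)
    W=np.array([onz(c,*p[0],.003)[:2] for p in cv2.convexHull(cc)],np.float32);r=cv2.minAreaRect(W);print(n,r)
    if n=="t":
        pass
E
```

```text
[[0.6519 0.4452 0.108 ]
 [0.5924 0.0078 0.108 ]
 [0.3387 0.0405 0.108 ]
 [0.4009 0.4788 0.108 ]] [np.float64(0.2532), np.float64(0.4414), np.float64(0.2558), np.float64(0.4427)]
yaw [-7.90951705 -7.49040961]
centre [0.49596978 0.24305713 0.108     ] handle pred [0.39986032 0.25617091 0.108     ]
proj handle ends side [(np.float64(169.52063495601368), np.float64(159.52561437228871)), (np.float64(163.93512152153667), np.float64(150.94906729217377)), (np.float64(158.7269566058441), np.float64(142.9488128248264))] top [(np.float64(164.13244930221822), np.float64(234.81269648251987)), (np.float64(145.85225642746715), np.float64(232.36460620623774)), (np.float64(127.59322967806106), np.float64(229.9247128987708))]
bar meas [array([0.40822895, 0.32247111, 0.147     ]), array([0.39072007, 0.18903994, 0.147     ])]
24 299.10115606936415 212.74205202312137 [ 0.48012842 -0.22193859  0.003     ]
34 281.7138324873097 270.8730964467005 [ 0.479657   -0.21950949  0.003     ]
t ((0.5026394724845886, -0.23837992548942566), (0.29824790358543396, 0.3605705499649048), 10.43472671508789)
s ((0.5012460947036743, -0.23713399469852448), (0.29955875873565674, 0.35892486572265625), 10.48311996459961)
```

```bash
cat >> h.py <<'E'
YAW=np.radians(-7.8);LX=np.array([np.cos(YAW),np.sin(YAW),0]);LY=np.array([-LX[1],LX[0],0]);LZ=np.array([0,0,1.])
H=np.array([.399,.2555,.147]);HINGE=H+.225*LX-np.array([0,0,.051]);FIX=np.array([.4795,-.221,.003])
def to(p,yaw=None):
    s=monitor.state();M=R.from_rotvec(s["tcp_rot"]).as_matrix()
    d=M.T@(np.asarray(p)-s["ee_pos"])*1000
    print("t",round(s["clock"],2),"pos",s["ee_pos"].round(4),"x-yaw",np.degrees(np.arctan2(M[1,0],M[0,0])).round(2),"F",s["ft_force"].round(1),"w",round(s["grip_width"],4))
    print("delta",d.round(1))
    if yaw is not None:
        T=np.c_[[np.cos(yaw),np.sin(yaw),0],[0,0,-1],[-np.sin(yaw),np.cos(yaw),0]];print("turn",np.degrees(R.from_matrix(M.T@T).as_rotvec()).round(1))
E
python3 -c "
from h import *
to(H+[0,0,.045],YAW)"
```

```text
t 0.1 pos [0.1827 0.5975 0.2308] x-yaw 73.0 F [-0.8 -1.3 -0.4] w 0.0856
delta [-263.7   39.  -306.9]
turn [ 0.  80.8 -0. ]
```

```bash
python3 -m jog '[0,40,0,-132,19,-153,0, 0,40,0,-132,19,-153,0, 0,40,0,-132,19,-153,0, 0,40,0,-132,19,-153,0, 0,40,0,-132,19,-153,0, 0,80.8,0,-264,39,-307,0, 0,80.8,0,-264,39,-307,0, 0,80.8,0,-264,39,-307,0, 0,80.8,0,-264,39,-307,0, 0,80.8,0,-264,39,-307,0, 0,80.8,0,-264,39,-307,0, 0,80.8,0,-264,39,-307,0, 0,80.8,0,-264,39,-307,0, 0,80.8,0,-264,39,-307,0, 0,80.8,0,-264,39,-307,0, 0,80.8,0,-264,39,-307,0]' 40
python3 -c "
from h import *
to(H+[0,0,-.019],YAW)
snap('top','t1.png');c=snap('side','s1.png')
cv2.imwrite('pics/s1c.png',cv2.resize(c['img'][40:240,80:300],None,fx=3,fy=3)[...,::-1])"
```

```text
clock: 1.43
ee_pos: [0.3988, 0.2556, 0.192]
tcp_rot: [-1.569, 0.106, -0.105]
ft_force: [0.1, -0.3, -0.8]
grip_width: 0.0855
t 1.43 pos [0.3988 0.2556 0.192 ] x-yaw -7.68 F [ 0.1 -0.3 -0.8] w 0.0855
delta [ 0.2 64.   0. ]
turn [ 0.1  0.1 -0. ]
```

View pics/s1c.png

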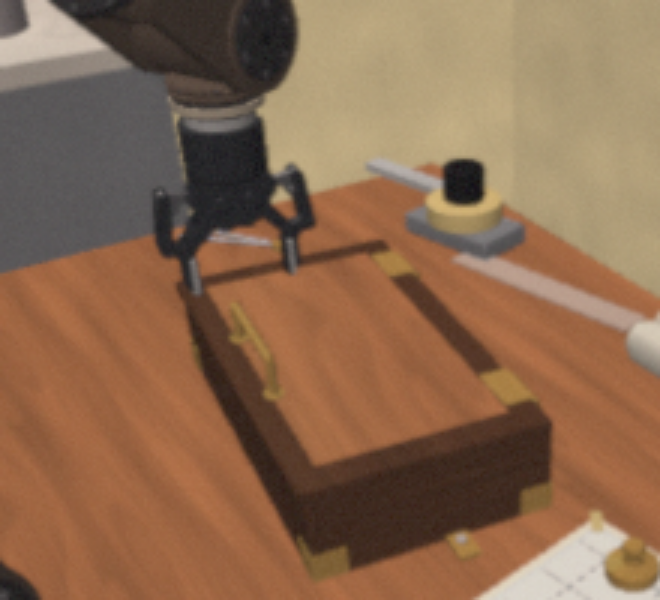

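The fingers straddle the bar. Their tips are at about (195,290) and (291,268) in the crop, and the bar runs from (238,310) to (272,370), which agrees with the projections. I'll go down and close.

```bash
python3 -m jog '[0,0,0,0,25,0,0, 0,0,0,0,45,0,0, 0,0,0,0,56,0,0, 0,0,0,0,62,0,0, 0,0,0,0,64,0,0, 0,0,0,0,64,0,1, 0,0,0,0,64,0,1, 0,0,0,0,64,0,1, 0,0,0,0,64,0,1, 0,0,0,0,64,0,1, 0,0,0,0,64,0,1, 0,0,0,0,64,0,1, 0,0,0,0,64,0,1, 0,0,0,0,64,0,1, 0,0,0,0,64,0,1, 0,0,0,0,64,0,1, 0,0,0,0,64,0,1]' 40
python3 - <<'E'
from h import *
to(H+[0,0,-.019],YAW)
s=monitor.state();M=R.from_rotvec(s["tcp_rot"]).as_matrix()
r=np.array([-.225,.051])
for th in np.arange(0.0,1.36,.09).tolist()+[1.345,1.29]:
    p=[r[0]*np.cos(th)+r[1]*np.sin(th),-r[0]*np.sin(th)+r[1]*np.cos(th)]
    d=(p[0]-r[0])*LX+(p[1]-r[1])*LZ
    print(round(th,3),(M.T@d*1000).round(1))
E
```

```text
clock: 2.95
ee_pos: [0.3989, 0.2555, 0.1284]
tcp_rot: [-1.569, 0.106, -0.106]
ft_force: [-1.6, -0.3, 5.5]
grip_width: 0.0082
t 2.95 pos [0.3989 0.2555 0.1284] x-yaw -7.72 F [-1.6 -0.3  5.5] w 0.0082
delta [ 0.1  0.4 -0. ]
turn [0.  0.1 0. ]
0.0 [0. 0. 0.]
0.09 [  5.5 -20.   -0. ]
0.18 [ 12.8 -39.5  -0. ]
0.27 [ 21.8 -58.2  -0.1]
0.36 [ 32.4 -76.   -0.1]
0.45 [ 44.6 -92.8  -0.1]
0.54 [  58.3 -108.4   -0.2]
0.63 [  73.3 -122.8   -0.2]
0.72 [  89.5 -135.7   -0.2]
0.81 [ 106.8 -147.1   -0.2]
0.9 [ 125.1 -156.9   -0.3]
0.99 [ 144.2 -165.1   -0.3]
1.08 [ 164.  -171.5   -0.3]
1.17 [ 184.2 -176.    -0.4]
1.26 [ 204.8 -178.8   -0.4]
1.35 [ 225.5 -179.7   -0.4]
1.345 [ 224.4 -179.7   -0.4]
1.29 [ 211.7 -179.3   -0.4]
```

```bash
python3 -m jog '[0,0,0,1,-5,0,1, 0,0,0,3,-12,0,1, 0,0,0,5.5,-20,0,1, 0,0,0,9,-30,0,1, 0,0,0,13,-39.5,0,1, 0,0,0,17,-49,0,1, 0,0,0,22,-58,0,1, 0,0,0,22,-58,0,1]' 40
python3 - <<'E'
from h import *
to(H)
c=snap('side','s2.png')
cv2.imwrite('pics/s2c.png',cv2.resize(c['img'][20:240,80:300],None,fx=2.5,fy=2.5)[...,::-1])
E
```

```text
clock: 3.62
ee_pos: [0.4208, 0.2524, 0.188]
tcp_rot: [-1.569, 0.106, -0.106]
ft_force: [-4.6, 1.2, -3.3]
grip_width: 0.0087
t 3.62 pos [0.4208 0.2524 0.188 ] x-yaw -7.74 F [-4.6  1.2 -3.3] w 0.0087
delta [-22.1  41.    0.1]
```

View pics/s2c.png

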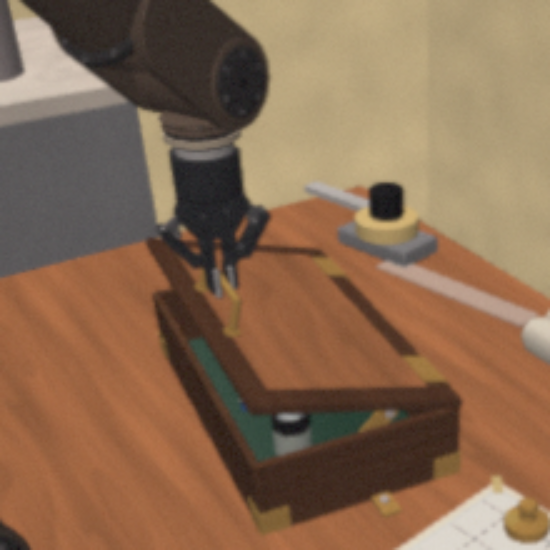

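The view shows the lid rising with the grip, and the magnifier (black rim at about (292,420) in the crop) in the right-hand place. I'll carry on lifting.

```bash
python3 -m jog '[0,0,0,4,-7,0,1, 0,0,0,10,-16,0,1, 0,0,0,22,-33,0,1, 0,0,0,36,-49,0,1, 0,0,0,51,-63,0,1, 0,0,0,67,-76,0,1, 0,0,0,85,-87,0,1, 0,0,0,103,-97,0,1, 0,0,0,122,-105,0,1, 0,0,0,142,-112,0,1, 0,0,0,155,-115,0,1, 0,0,0,162,-116,0,1, 0,0,0,162,-116,0,1]' 40
python3 - <<'E'
from h import *
r=np.array([-.225,.051])
for th in (1.17,1.26,1.3,1.34,1.35):
    p=[r[0]*np.cos(th)+r[1]*np.sin(th),-r[0]*np.sin(th)+r[1]*np.cos(th)]
    print(th);to(HINGE+p[0]*LX+(p[1]-.019)*LZ)
E
```

```text
clock: 4.75
ee_pos: [0.5824, 0.2298, 0.3052]
tcp_rot: [-1.569, 0.105, -0.109]
ft_force: [-4.6, -5.0, 12.8]
grip_width: 0.0085
1.17
t 4.75 pos [0.5824 0.2298 0.3052] x-yaw -7.79 F [-4.6 -5.  12.8] w 0.0085
delta [-1.   1.1  0.6]
1.26
t 4.75 pos [0.5824 0.2298 0.3052] x-yaw -7.79 F [-4.6 -5.  12.8] w 0.0085
delta [19.5 -1.6  0.6]
1.3
t 4.75 pos [0.5824 0.2298 0.3052] x-yaw -7.79 F [-4.6 -5.  12.8] w 0.0085
delta [28.8 -2.2  0.6]
1.34
t 4.75 pos [0.5824 0.2298 0.3052] x-yaw -7.79 F [-4.6 -5.  12.8] w 0.0085
delta [38.  -2.5  0.6]
1.35
t 4.75 pos [0.5824 0.2298 0.3052] x-yaw -7.79 F [-4.6 -5.  12.8] w 0.0085
delta [40.3 -2.5  0.6]
```

```bash
python3 -m jog '[0,0,0,8,-2,0,1, 0,0,0,16,-3,0,1, 0,0,0,24,-4,0,1, 0,0,0,31,-4,0,1, 0,0,0,36,-4,0,1, 0,0,0,39,-4,0,1, 0,0,0,39,-4,0,1, 0,0,0,39,-4,0,1, 0,0,0,39,-4,0,1]' 40
python3 - <<'E'
from h import *
to(H)
c=snap('side','s3.png');d=snap('top','t3.png')
cv2.imwrite('pics/s3c.png',np.hstack([cv2.resize(c['img'][20:230,110:280],None,fx=2.3,fy=2.3),cv2.resize(d['img'][100:265,70:250],(390,483))])[...,::-1])
E
```

```text
clock: 5.5
ee_pos: [0.621, 0.2243, 0.3096]
tcp_rot: [-1.569, 0.104, -0.109]
ft_force: [-0.8, -2.5, -1.0]
grip_width: 0.0083
t 5.5 pos [0.621  0.2243 0.3096] x-yaw -7.79 F [-0.8 -2.5 -1. ] w 0.0083
delta [-224.7  161.9    0.9]
```

View pics/s3c.png

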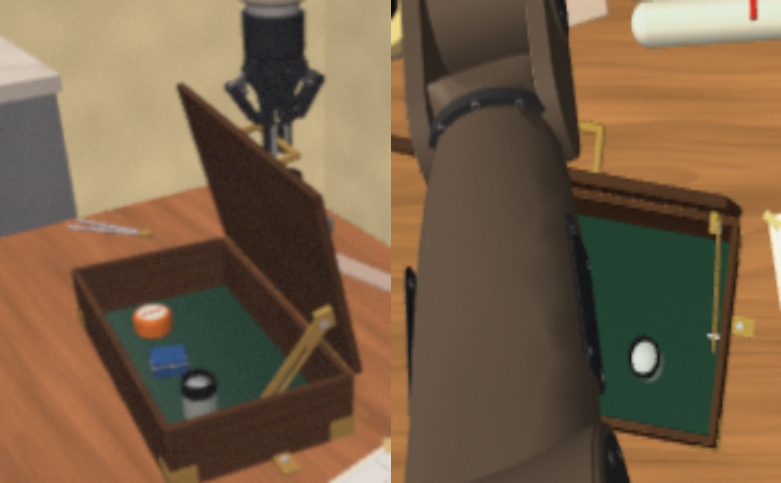

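The lid is up, and the brass stay rides on the pin (top half of the picture, pin at about (713,335)). The magnifier is at about (645,357). I'll go a few millimetres further so the stay drops for certain, then ease back.

```bash
python3 -m jog '[0,0,0,2,0,0,1, 0,0,0,4,0,0,1, 0,0,0,4,0,0,1, 0,0,0,4,0,0,1, 0,0,0,4,0,0,1, 0,0,0,2,0,0,1, 0,0,0,-1,0,0,1, 0,0,0,-4,0,0,1, 0,0,0,-7,0,0,1, 0,0,0,-9,0,0,1, 0,0,0,-9,0,0,1]' 40;python3 -m jog '[0,0,0,-1,0,0,1, 0,0,0,-2,0,0,1, 0,0,0,-3,0,0,1, 0,0,0,-3,0,0,1]';python3 -m jog '[0,0,0,-1,0,0,1, 0,0,0,-2,0,0,1, 0,0,0,-3,0,0,1, 0,0,0,-3,0,0,1]'
```

```text
clock: 6.52
ee_pos: [0.6115, 0.2257, 0.3094]
tcp_rot: [-1.569, 0.105, -0.108]
ft_force: [-1.2, -1.8, -4.5]
grip_width: 0.0083
clock: 6.85
ee_pos: [0.6086, 0.2261, 0.3092]
tcp_rot: [-1.569, 0.104, -0.109]
ft_force: [1.7, -1.9, -5.2]
grip_width: 0.0081
clock: 7.18
ee_pos: [0.6063, 0.2264, 0.3091]
tcp_rot: [-1.569, 0.103, -0.11]
ft_force: [6.6, -1.3, -6.3]
grip_width: 0.0084
```

```bash
python3 -m jog '[0,0,0,1,0,0,1, 0,0,0,1.5,0,0,1, 0,0,0,1.5,0,0,0.85, 0,0,0,1.5,0,0,0.75, 0,0,0,1.5,0,0,0.75, 0,0,0,1.5,0,0,0.75, 0,0,0,1.5,0,0,0.75]';python3 -m jog '[0,0,0,0,-4,0,0.75, 0,0,0,0,-12,0,0.75, 0,0,0,0,-25,0,0.75, 0,0,0,0,-45,0,0.75, 0,0,0,0,-70,0,0.75, 0,0,0,0,-100,0,0.75, 0,0,0,0,-110,0,0.75, 0,0,0,0,-110,0,0.75]'
python3 - <<'E'
from h import *
to(H)
c=snap('side','s4.png')
d=snap('top','t4.png')
cv2.imwrite('pics/s4c.png',np.hstack([cv2.resize(c['img'][20:230,110:280],None,fx=2.3,fy=2.3),cv2.resize(d['img'][150:265,170:240],None,fx=4.2,fy=4.2)])[...,::-1])
E
```

```text
clock: 7.77
ee_pos: [0.6077, 0.2264, 0.3094]
tcp_rot: [-1.569, 0.103, -0.11]
ft_force: [-0.9, 0.3, -0.3]
grip_width: 0.0213
clock: 8.43
ee_pos: [0.6075, 0.2266, 0.423]
tcp_rot: [-1.567, 0.098, -0.115]
ft_force: [-0.4, -0.2, 0.6]
grip_width: 0.0213
t 8.43 pos [0.6075 0.2266 0.423 ] x-yaw -7.77 F [-0.4 -0.2  0.6] w 0.0213
delta [-2.132e+02  2.739e+02 -1.000e-01]
```

View pics/s4c.png

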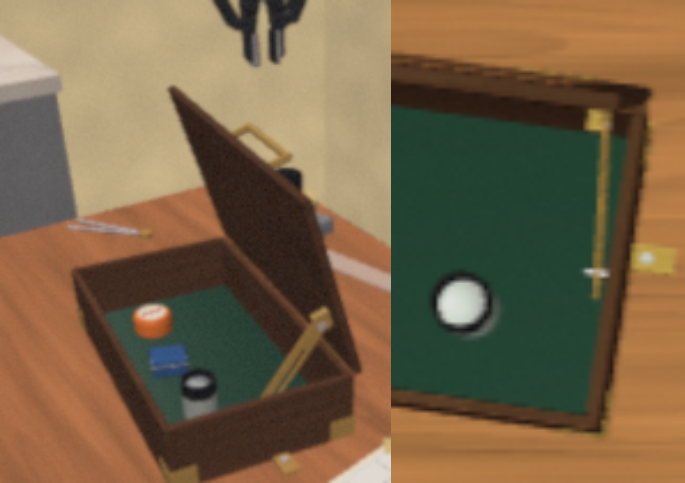

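The lid stands by itself on the stay. In the top picture, crop coordinates, the pin is at about (597,271) near the stay's end and the magnifier rim is centred at (462,303). Next I'll locate the magnifier.

```bash
python3 - <<'E'
from h import *
t=load("t4.png");s=load("s4.png")
def comp(c,b,seed):
    h=cv2.cvtColor(c["img"],cv2.COLOR_RGB2HSV);m=np.zeros(h.shape[:2],np.uint8)
    m[b[2]:b[3],b[0]:b[1]]=((h[...,2]<40))[b[2]:b[3],b[0]:b[1]]
    cc=max(cv2.findContours(m,0,2)[0],key=cv2.contourArea);e=cv2.fitEllipse(cv2.convexHull(cc));print(e);return e
e=comp(t,(172,205,208,238),None)
h=HINGE
for z in(.068,.064,.06): 
    p=onz(t,*e[0],z);q=p-h;print("top",z,p.round(4),"rel hinge x",(q@LX).round(4),"y",(q@LY).round(4))
e=comp(s,(183,210,175,200),None)
p=onz(s,*e[0],.064);q=p-h;print("side",p.round(4),q@LX,q@LY)
v=cv2.cvtColor(t["img"],cv2.COLOR_RGB2HSV)
w=np.argwhere((v[205:240,172:205,2]>150)&(v[205:240,172:205,1]<60));print("white",w.mean(0)[::-1]+[172,205],len(w),onz(t,*(w.mean(0)[::-1]+[172,205]),.068))
# pin & notch predicted in images
pin=h-.130*LX-.209*LY;pin[2]=.061
pin2=h-.130*LX-.200*LY;pin2[2]=.061
print("pin",proj(t,pin),proj(t,pin2),proj(s,pin2))
to(np.r_[onz(t,*e[0],.068)[:2],.2])
E
```

```text
((185.4004364013672, 220.51467895507812), (11.099757194519043, 13.027299880981445), 40.721275329589844)
top 0.068 [0.4456 0.1524 0.068 ] rel hinge x -0.1648 y -0.0958
top 0.064 [0.4462 0.153  0.064 ] rel hinge x -0.1643 y -0.0951
top 0.06 [0.4467 0.1537 0.06  ] rel hinge x -0.1639 y -0.0944
((195.9664764404297, 188.68565368652344), (8.668550491333008, 14.061616897583008), 87.00064086914062)
side [0.4355 0.1359 0.064 ] -0.17255093052067907 -0.11357690094910823
white [186.07954545 221.56818182] 88 [0.44225236 0.15011818 0.068     ]
pin (np.float64(222.09524730339447), np.float64(214.83920436790618)) (np.float64(219.34072083477895), np.float64(214.47124012499063)) (np.float64(220.90486585604916), np.float64(201.4241967616487))
t 8.53 pos [0.607  0.2265 0.4189] x-yaw -7.77 F [-0.8 -0.4 -0.7] w 0.0212
delta [ -43.2  218.7 -111.9]
```

```bash
python3 - <<'E'
from h import *
t=load("t4.png");s=load("s4.png")
def low(c,b,th):
    im=c["img"][b[2]:b[3],b[0]:b[1]].astype(int);v=cv2.cvtColor(c["img"],cv2.COLOR_RGB2HSV)[b[2]:b[3],b[0]:b[1]]
    m=((im[...,1]<th)|((v[...,2]>110)&(v[...,1]<70))).astype(np.uint8)  # rim black or glass
    n,l,st,ce=cv2.connectedComponentsWithStats(m);k=1+st[1:,4].argmax();print(st[k][:5]+np.array([b[0],b[2],0,0,0]),ce[k]+[b[0],b[2]])
    print("\n".join("".join(".#"[x] for x in r) for r in (l==k).astype(int)));return ce[k]+[b[0],b[2]]
a=low(t,(172,205,205,240),40);print(onz(t,*a,.068))
b=low(s,(183,212,172,206),40)
for p in((196.7,185.2),(196.7,186.2)):print(onz(s,*p,.068))
for q in((.442,.150,.068),(.442,.150,.012)):print(proj(s,q),proj(t,q))
E
```

```text
[180 215  14  14 135] [186.27407407 221.4962963 ]
.................................
.................................
.................................
.................................
.................................
.................................
.................................
.................................
.................................
.................................
............######...............
..........###.....#..............
.........##.######..#............
.........#.##########............
........#.##########.............
........############.#...........
........##############...........
........############.#...........
........############.#...........
........#.##########.#...........
..........#########.#............
...........#######.#.............
..........##..#..##..............
............######...............
.................................
.................................
.................................
.................................
.................................
.................................
..............................
[... 868 characters left out ...]
................
.............................
.............................
.............................
.............................
.............................
.............................
.............................
.............................
.............................
.............................
.............................
.............................
[0.44345818 0.14522277 0.068     ]
[0.44099613 0.14068724 0.068     ]
(np.float64(195.50059331034626), np.float64(184.6008655655031)) (np.float64(186.11408890731133), np.float64(221.64652616581117))
(np.float64(197.0163944188085), np.float64(199.437316298519)) (np.float64(188.6481630345915), np.float64(223.8491565935521))
```

The top and side views agree on the magnifier at about (0.4425, 0.149): 168 mm in front of the hinge and 99 mm to the right, as expected.

```bash
echo "MAG=np.array([.4425,.149,.040])">>h.py; python3 -c "
from h import *
to(MAG+[0,0,.09],YAW);to(MAG*[1,1,0]+[0,0,.02])"
```

```text
t 8.53 pos [0.607  0.2265 0.4189] x-yaw -7.77 F [-0.8 -0.4 -0.7] w 0.0212
delta [-153.8  288.2  -98.9]
turn [0.  0.  0.3]
t 8.53 pos [0.607  0.2265 0.4189] x-yaw -7.77 F [-0.8 -0.4 -0.7] w 0.0212
delta [-154.3  398.2  -98.8]
```

```bash
python3 -m jog '[0,0,0,-25,0,-16,0.5, 0,0,0,-52,0,-33,0.3, 0,0,0,-80,0,-51,0.15, 0,0,0,-108,0,-69,0.15, 0,0,0,-134,0,-86,0.15, 0,0,0,-148,0,-95,0.15, 0,0,0,-154,0,-99,0.15, 0,0,0,-154,15,-99,0.15, 0,0,0,-154,45,-99,0.15, 0,0,0,-154,80,-99,0.15, 0,0,0,-154,115,-99,0.15, 0,0,0,-154,150,-99,0.15, 0,0,0,-154,185,-99,0.15, 0,0,0,-154,220,-99,0.15, 0,0,0,-154,250,-99,0.15, 0,0,0,-154,275,-99,0.15, 0,0,0,-154,286,-99,0.15, 0,0,0,-154,288,-99,0.15, 0,0,0,-154,288,-99,0.15]'
python3 - <<'E'
from h import *
to(MAG*[1,1,0]+[0,0,.02],YAW)
c=snap('side','s5.png');d=snap('top','t5.png')
cv2.imwrite('pics/s5c.png',np.hstack([cv2.resize(c['img'][100:230,120:260],None,fx=3.5,fy=3.5),cv2.resize(d['img'][150:265,160:240],(316,455))])[...,::-1])
E
```

```text
clock: 10.12
ee_pos: [0.442, 0.1489, 0.129]
tcp_rot: [-1.57, 0.105, -0.108]
ft_force: [-0.3, -0.2, -0.2]
grip_width: 0.0726
t 10.12 pos [0.442  0.1489 0.129 ] x-yaw -7.78 F [-0.3 -0.2 -0.2] w 0.0726
delta [  0.3 109.    0.3]
turn [0.1 0.  0.1]
```

View pics/s5c.png

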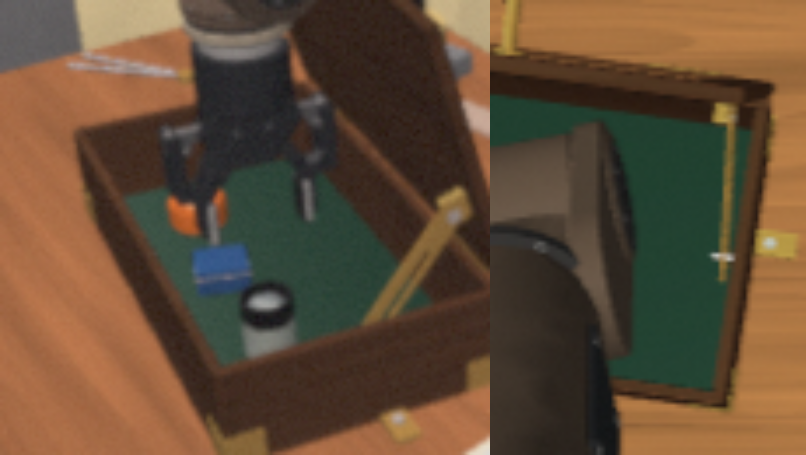

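The fingers line up over the magnifier: the tip midpoint at crop (260,225) matches its projection. I'll descend and check the force on the way.

```bash
python3 -m jog '[0,0,0,0,15,0,0.25, 0,0,0,0,35,0,0.25, 0,0,0,0,52,0,0.25, 0,0,0,0,62,0,0.25, 0,0,0,0,70,0,0.25, 0,0,0,0,73,0,0.25]'; python3 -m jog '[0,0,0,0,5,0,0.25, 0,0,0,0,13,0,0.25, 0,0,0,0,21,0,0.25, 0,0,0,0,27,0,0.25, 0,0,0,0,30,0,0.25, 0,0,0,0,30,0,0.25]'
```

```text
clock: 10.72
ee_pos: [0.4432, 0.149, 0.0573]
tcp_rot: [-1.569, 0.103, -0.11]
ft_force: [-0.4, -0.7, 0.1]
grip_width: 0.0641
clock: 11.22
ee_pos: [0.4431, 0.1489, 0.0266]
tcp_rot: [-1.569, 0.103, -0.11]
ft_force: [-0.3, -0.6, 0.3]
grip_width: 0.0638
```

```bash
python3 -m jog '[0,0,0,0,0,0,0.35, 0,0,0,0,0,0,0.4, 0,0,0,0,0,0,0.45, 0,0,0,0,0,0,0.5, 0,0,0,0,0,0,0.6, 0,0,0,0,0,0,0.8, 0,0,0,0,0,0,0.8, 0,0,0,0,0,0,0.8, 0,0,0,0,0,0,0.8, 0,0,0,0,0,0,0.8]' 25; python3 -m jog '[0,0,0,0,-3,0,0.8, 0,0,0,0,-10,0,0.8, 0,0,0,0,-20,0,0.8, 0,0,0,0,-24,0,0.8, 0,0,0,0,-24,0,0.8, 0,0,0,0,-24,0,0.8]'
```

```text
clock: 12.05
ee_pos: [0.4432, 0.1489, 0.027]
tcp_rot: [-1.569, 0.103, -0.11]
ft_force: [-1.4, -0.1, 6.2]
grip_width: 0.0455
clock: 12.55
ee_pos: [0.4432, 0.149, 0.0512]
tcp_rot: [-1.569, 0.103, -0.111]
ft_force: [0.2, 0.2, -2.7]
grip_width: 0.0454
```

```bash
python3 -c "
from h import *
to([.4432,.149,.2]);to([.432,-.06,.2]);to([.4795,-.221,.2]);to([.4795,-.221,.045])"
```

```text
t 12.55 pos [0.4432 0.149  0.0512] x-yaw -7.77 F [ 0.2  0.2 -2.7] w 0.0454
delta [   0.8 -148.8   -0. ]
t 12.55 pos [0.4432 0.149  0.0512] x-yaw -7.77 F [ 0.2  0.2 -2.7] w 0.0454
delta [  18.  -148.6 -208.6]
t 12.55 pos [0.4432 0.149  0.0512] x-yaw -7.77 F [ 0.2  0.2 -2.7] w 0.0454
delta [  86.8 -148.2 -361.7]
t 12.55 pos [0.4432 0.149  0.0512] x-yaw -7.77 F [ 0.2  0.2 -2.7] w 0.0454
delta [  86.     6.8 -361.7]
```

```bash
python3 -m jog '[0,0,0,0,-12,0,0.8, 0,0,0,0,-32,0,0.8, 0,0,0,0,-58,0,0.8, 0,0,0,0,-86,0,0.8, 0,0,0,0,-112,0,0.8, 0,0,0,0,-132,0,0.8, 0,0,0,0,-144,0,0.8, 0,0,0,1,-148,-10,0.8, 0,0,0,3,-148,-30,0.8, 0,0,0,5,-148,-55,0.8, 0,0,0,8,-148,-82,0.8, 0,0,0,10,-148,-110,0.8, 0,0,0,12,-148,-138,0.8, 0,0,0,14,-148,-165,0.8, 0,0,0,16,-148,-190,0.8, 0,0,0,18,-148,-208,0.8, 0,0,0,18,-148,-208,0.8]' 25; python3 -m jog '[0,0,0,5,0,-12,0.8, 0,0,0,14,0,-32,0.8, 0,0,0,25,0,-57,0.8, 0,0,0,36,0,-82,0.8, 0,0,0,47,0,-107,0.8, 0,0,0,57,0,-130,0.8, 0,0,0,64,0,-145,0.8, 0,0,0,68,0,-152,0.8, 0,0,0,68,0,-153,0.8, 0,0,0,68,0,-153,0.8]' 25
python3 - <<'E'
from h import *
to(FIX+[0,0,.05],YAW)
c=snap('side','s6.png');d=snap('top','t6.png')
cv2.imwrite('pics/s6c.png',cv2.resize(c['img'][150:310,190:390],None,fx=4,fy=3.75)[...,::-1])
E
```

```text
clock: 13.97
ee_pos: [0.4316, -0.0623, 0.1984]
tcp_rot: [-1.569, 0.106, -0.112]
ft_force: [-1.2, 0.5, -2.4]
grip_width: 0.0452
clock: 14.8
ee_pos: [0.4774, -0.2226, 0.1982]
tcp_rot: [-1.568, 0.107, -0.111]
ft_force: [-0.1, -0.4, -2.1]
grip_width: 0.0453
t 14.8 pos [ 0.4774 -0.2226  0.1982] x-yaw -7.94 F [-0.1 -0.4 -2.1] w 0.0453
delta [  1.5 145.2   1.9]
turn [-0.  -0.1  0.2]
```

View pics/s6c.png

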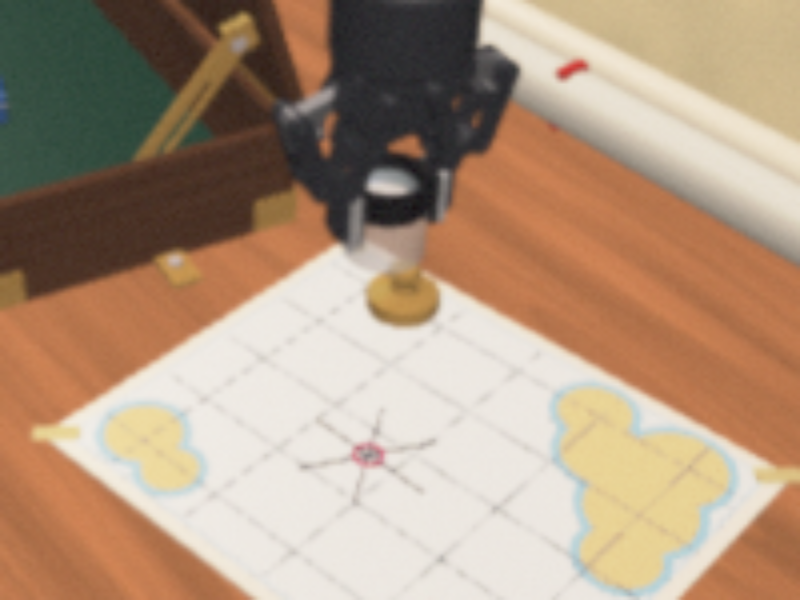

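The magnifier hangs upright, with its rim spanning columns 358–437 and its base near row 272. The ring is at (369,455) in the crop.

```bash
python3 - <<'E'
from h import *
s=load("s6.png");t=load("top0.png");F=lambda u,v:((u+.5)/4-.5+190,(v+.5)/3.75-.5+150)
print("ring",onz(s,*F(369,455),.003), "topcam 300,213->",onz(t,299.5,212.8,.003))
s0=monitor.state();p=s0["ee_pos"]
print("pred top c",proj(s,[p[0],p[1],.239]),"meas",F(397,184)); print("pred bot c",proj(s,[p[0],p[1],.183]),"meas",F(388,255))
a=p.copy();a[2]=.239
def ext(z):
    th=np.linspace(0,6.28,60);q=np.array([proj(s,[p[0]+.023*np.cos(k),p[1]+.023*np.sin(k),z]) for k in th]);return q.min(0),q.max(0)
for z in(.239,.183):
    lo,hi=ext(z);print(z,"crop extents u",(lo[0]-189.5)*4,(hi[0]-189.5)*4,"v",(lo[1]-149.5)*3.75,(hi[1]-149.5)*3.75)
E
```

```text
ring [ 0.47979407 -0.21998287  0.003     ] topcam 300,213-> [ 0.47992751 -0.2232829   0.003     ]
pred top c (np.float64(287.4272276457635), np.float64(196.64160473512771)) meas (288.875, 198.7)
pred bot c (np.float64(285.8909117197501), np.float64(216.7940019033903)) meas (286.625, 217.63333333333333)
0.239 crop extents u 348.4471186479702 435.0620322028442 v 152.82872045863908 201.83325244567484
0.183 crop extents u 344.02538484517186 427.1758206188281 v 227.6983681627399 278.08601090731423
```

```bash
python3 -m jog '[0,0,0,1,12,1,0.8, 0,0,0,2,32,2,0.8, 0,0,0,2,58,2,0.8, 0,0,0,2,85,2,0.8, 0,0,0,2,110,2,0.8, 0,0,0,2,132,2,0.8, 0,0,0,2,150,2,0.8, 0,0,0,2,162,2,0.8, 0,0,0,2,170,2,0.8, 0,0,0,2,173,2,0.8, 0,0,0,2,173,2,0.8, 0,0,0,2,173,2,0.8]' 25
python3 - <<'E'
from h import *
to(FIX+[0,0,.015],YAW)
c=snap('side','s7.png')
cv2.imwrite('pics/s7c.png',cv2.resize(c['img'][210:310,230:330],None,fx=6,fy=6)[...,::-1])
p=monitor.state()["ee_pos"]
for zb in(.056,0):
    z=p[2]-.015+zb;q=np.array([proj(c,[p[0]+.023*np.cos(k),p[1]+.023*np.sin(k),z]) for k in np.linspace(0,6.28,60)])
    print("crop extents",((q.min(0)-[229.5,209.5])*6).round(),((q.max(0)-[229.5,209.5])*6).round())
E
```

```text
clock: 15.9
ee_pos: [0.4805, -0.2203, 0.0262]
tcp_rot: [-1.569, 0.105, -0.111]
ft_force: [0.0, 0.2, -0.6]
grip_width: 0.0451
t 15.9 pos [ 0.4805 -0.2203  0.0262] x-yaw -7.86 F [ 0.   0.2 -0.6] w 0.0451
delta [-0.9  8.2 -0.8]
turn [ 0.  -0.1  0.2]
crop extents [268. 219.] [382. 302.]
crop extents [262. 314.] [373. 398.]
```

View pics/s7c.png

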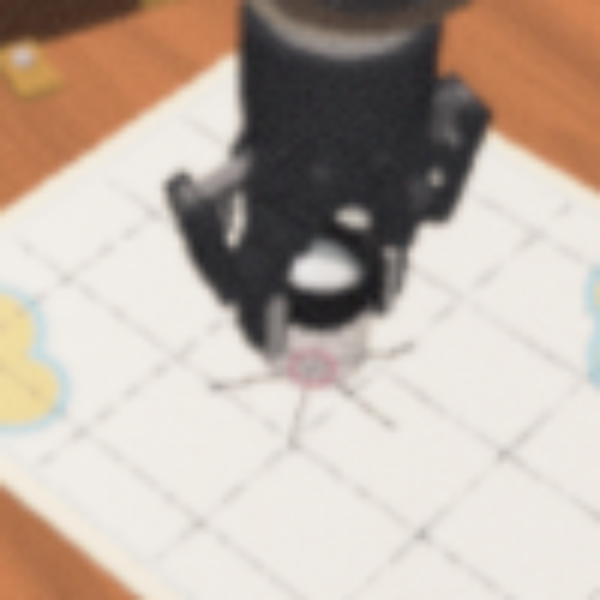

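The ring is at (313,367) in the crop, against a projected magnifier axis of about (316,369), so it is within about 1 mm. I'll nudge by 1 mm and lower gently.

```bash
python3 -m jog '[0,0,0,-1,2,-1,0.8, 0,0,0,-1,4,-1,0.8, 0,0,0,-1,6,-1,0.8, 0,0,0,-1,6.5,-1,0.8, 0,0,0,-1,7,-1,0.8, 0,0,0,-1,7,-1,0.8]' 25;python3 -m jog '[0,0,0,0,0.5,0,0.8, 0,0,0,0,1,0,0.8, 0,0,0,0,1,0,0.8, 0,0,0,0,1,0,0.8]' 25
```

```text
clock: 16.45
ee_pos: [0.4794, -0.2213, 0.0193]
tcp_rot: [-1.569, 0.105, -0.111]
ft_force: [0.2, -0.1, -1.5]
grip_width: 0.0458
clock: 16.78
ee_pos: [0.4795, -0.2213, 0.0183]
tcp_rot: [-1.569, 0.105, -0.111]
ft_force: [-0.6, -0.6, -0.9]
grip_width: 0.0453
```

```bash
python3 -m jog '[0,0,0,0,0.5,0,0.8, 0,0,0,0,1,0,0.8, 0,0,0,0,1,0,0.8, 0,0,0,0,1,0,0.8]' 25;python3 -m jog '[0,0,0,0,0.5,0,0.8, 0,0,0,0,1,0,0.8, 0,0,0,0,1,0,0.8, 0,0,0,0,1,0,0.8]' 25
```

```text
clock: 17.12
ee_pos: [0.4795, -0.2214, 0.018]
tcp_rot: [-1.569, 0.104, -0.111]
ft_force: [-1.8, 1.2, 9.7]
grip_width: 0.0454
clock: 17.45
ee_pos: [0.4795, -0.2214, 0.018]
tcp_rot: [-1.569, 0.104, -0.112]
ft_force: [-3.3, 0.6, 15.0]
grip_width: 0.0453
```

```bash
python3 -m jog '[0,0,0,0,-0.5,0,0.8, 0,0,0,0,-0.5,0,0.8, 0,0,0,0,-0.5,0,0.5, 0,0,0,0,-0.5,0,0.45, 0,0,0,0,-0.5,0,0.4, 0,0,0,0,-0.5,0,0.3, 0,0,0,0,-0.5,0,0.2, 0,0,0,0,-0.5,0,0.15, 0,0,0,0,-0.5,0,0.15, 0,0,0,0,-0.5,0,0.15, 0,0,0,0,-0.5,0,0.15]' 25; python3 -m jog '[0,0,0,0,-6,0,0.15, 0,0,0,0,-18,0,0.15, 0,0,0,0,-38,0,0.15, 0,0,0,0,-64,0,0.15, 0,0,0,0,-92,0,0.15, 0,0,0,0,-120,0,0.15, 0,0,0,0,-150,0,0.15, 0,0,0,0,-180,0,0.15, 0,0,0,0,-205,0,0.15, 0,0,0,0,-222,0,0.15, 0,0,0,0,-230,0,0.15, 0,0,0,0,-230,0,0.15]'
python3 - <<'E'
from h import *
to(FIX)
c=snap('side','s8.png')
a=cv2.resize(c['img'][220:310,240:330],None,fx=4.4,fy=4.4);b=cv2.resize(c['img'][20:230,110:290],(339,396))
cv2.imwrite('pics/s8c.png',np.hstack([a,b])[...,::-1])
for z in(.059,.003):
    q=np.array([proj(c,[.4795+.023*np.cos(k),-.2213+.023*np.sin(k),z]) for k in np.linspace(0,6.28,60)])
    print("crop extents",((q.min(0)-[239.5,219.5])*4.4).round(),((q.max(0)-[239.5,219.5])*4.4).round())
E
```

```text
clock: 18.37
ee_pos: [0.4795, -0.2213, 0.0185]
tcp_rot: [-1.569, 0.104, -0.112]
ft_force: [0.5, -0.2, 0.9]
grip_width: 0.0725
clock: 19.37
ee_pos: [0.4787, -0.2211, 0.2502]
tcp_rot: [-1.571, 0.102, -0.114]
ft_force: [-1.1, 1.1, -0.1]
grip_width: 0.0728
t 19.37 pos [ 0.4787 -0.2211  0.2502] x-yaw -7.85 F [-1.1  1.1 -0.1] w 0.0728
delta [ -1.2 247.2   0.8]
crop extents [151. 129.] [235. 190.]
crop extents [147. 198.] [228. 259.]
```

View pics/s8c.png

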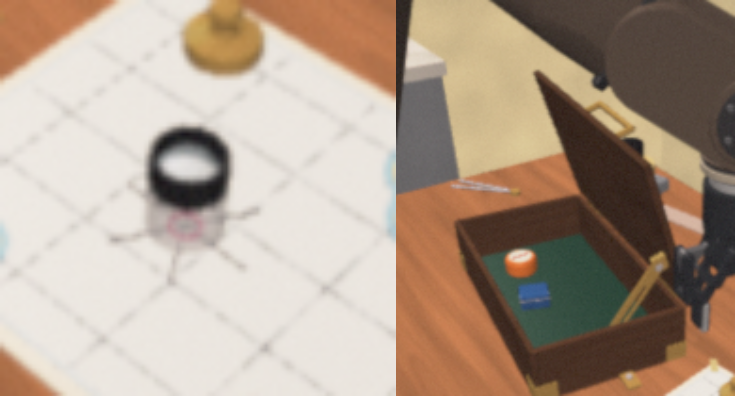

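The magnifier stands upright with its base centred at about (186,228) in the crop. The ring shows through it at (186,226), about 1 mm off. The lid is still propped, the compass and tin haven't moved, and the arm is clear, so I'll hand in.

```bash
python3 -c "
from h import *
print(workorder.sign_off());print(monitor.state()['clock'])"
```

```text
the job is handed in; nothing more can be done
None
the job is handed in; nothing more can be done
```

I raised the lid by its handle to about 1.36 rad, eased it back onto the stay, and let go once the push-back showed the stay was carrying it. I then took the magnifier from the right-hand place and lowered it onto the chart until light contact (15 N at most), then released it. The job was handed in at about 19.4 s on the robot's clock, well under the 72 s limit.

**Lid:** in the last side picture it still stands propped by itself, with the arm clear. I did not measure the fit of the notch on the pin to the 2 mm given. The evidence is the push-back at about 1.29 rad and that the lid stayed up.

**Magnifier:** it stands upright, and the fix ring shows through its base about 1 mm from the projected centre.

**Other objects:** the compass, tin and chart weight look untouched in that picture. I did not check the eraser after the placing, since the final crop leaves it out, but the arm did not go near it.

**Disagreements:**
- The two cameras placed the fix about 3 mm apart in y, so I aimed at the middle.
- My first side-view estimate of the magnifier, from a rough colour mask, was about 2 cm off. A better measurement in both views agreed.
- The gripper read 8 mm on the 10 mm handle bar, but the grip held.

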